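Press a loaf-tin lid under the scraper spring

TASK

Clean the loaf-tin lid by running it through the scraper dock: with closed fingertips press the lid down firmly on the springy yellow bed beneath it, behind the lid's ridge, and keep it pressed down while you slide it under the bridge and its steel drag spring, all the way home until the bed pops up again behind it. Then take the hand away; do not pick the lid up, and leave the oil bottle, the scraper and the grease cup where they are.

Things in the scene. Friction and masses are not known exactly. Their poses are not given: they have to be found in the camera images.
- dock: Green scraper dock fixed to the table, 264 x 124 mm. Origin on the table surface; +x is the sliding direction (yellow bed, bridge, red stop), z up. Channel 92 mm wide (y -46 to 46), floor 14 mm above the table, side walls up to 32 mm. Along x: back wall face -163.5 mm, yellow bed -157 to -72, bridge -10 to +20, red end stop face +77.
- bridge_gap (a point): Middle of the lower front edge of the green bridge (bar across the channel, top 50 mm above the table): dock x -10, y 0, 22.5 mm above the table, so 8.5 mm over the floor. The lid on the raised bed (underside 23 mm up) is blocked by it and passes only when pressed down.
- stop_face (a point): Middle of the red end stop's face towards the bridge, on the channel floor: dock x +77, y 0, 14 mm above the table. Axes as the dock's. The lid's front edge comes up to it when home (6 mm short is still home).
- lid: Dark steel loaf-tin lid, loose, 140 (x) x 90 x 5 mm, about 250 g. Origin: centre of its underside; starts flat on the raised bed, x axis along the dock's x, centre near dock x -90 mm. A bright ridge, 56 mm wide, stands across it from x -28 to -22, 12 mm above the top. Home: flat on the floor, centre at dock x +7 mm, rear edge past the bed, ridge 5 mm short of the bridge.
- lid_pad (a point): Point on the lid's top face in the middle of the bare plate behind the ridge (lid x -70 to -28): lid x -49, y 0, 5 mm above the underside; 28 mm above the table at the start, 19 mm when pressed flush. Axes as the lid's. Fingertips press here and can push against the ridge.
- bed (a joint): Yellow spring-loaded bed (85 x 86 mm), how far it is pressed down, in m: 0 raised (top 9 mm above the channel floor), 0.009 flush with the floor. Its spring pushes up with about 7 N raised and 11.5 N flush. It rises again by itself as soon as nothing is over it.
- leaf (a joint): Steel drag spring (three leaves, 78 mm across in all) hanging on the far side of the bridge, in rad: 0 at rest, about 0.07 when the lid is under it. Its free tips are at dock x +53 mm, at rest about 2 mm above the channel floor; they press on the lid with about 6 N and drag on it. The metal is greased; sliding takes about 5 to 15 N along the channel.
- oil_bottle: Yellow oil bottle with red cap, 52 mm diameter, 130 mm tall, standing near the end-stop end of the dock. Origin at the centre of its underside. Leave alone.
- scraper: Spatula-like hand scraper lying beside the dock. Origin near its middle, x along it. Leave alone.
- grease_cup: Small aluminium cup, 64 mm diameter, 60 mm tall, standing beside the dock. Origin at the centre of its underside. Leave alone.
Mind the look-alikes: they are no part of the job. Of the things that look like the lid, the middle-sized one is meant.

How it is judged:
By the outcome, as a careful person would: the job done as asked, in the order asked, and still so for the second after the job is handed in, with the robot touching nothing.
It also fails if it takes over 35 s, if anything falls off the work surface, if the arm or the gripper's body presses on something with over 40 N, if the wrist force passes 120 N, or if a joint passes its speed limit or range.

ROBOT

A 6-joint arm with a two-finger parallel gripper is mounted at the origin on the work surface. World frame = base frame: x ahead of the robot, y to its left, z up, the work surface at z = 0. Lengths are in m, angles in rad, forces in N, time in s.
With the tool pointing down it reaches from about 0.35 to 0.975 m from the base axis. Payload 4.9 kg.
Tool frame: the origin (TCP) lies between the finger pads; the fingertips stand 8 mm ahead of it and the grasp point (between the pads) lies 11 mm behind it; z points along the fingers, y is the direction in which the jaws open and shut (so a half turn about z gives the same grasp; the last joint's range is limited). The gripper opens to 85 mm and grips with 20 to 120 N. Pads are 22 mm wide; open, the fingers measure 114 mm over their backs; the gripper's body (76 mm by 85 mm) begins 54 mm behind the grasp point. The pads swing forward as they close: fully open they stand 13 mm farther back than shut.
Start: joints at [-1.365, 0.053, 1.613, -0, 1.476, -0.119], TCP at [0.199, -0.592, 0.239] pointing down, gripper open.
Joint ranges: [-3.01, 3.01], [-1.01, 2.22], [0.06, 2.58], [-1.02, 4.17], [0.09, 2.62], [-3.14, 3.14]. Speed limits (rad/s): [2.57, 2.57, 3.14, 3.14, 3.14, 3.14].

INTERFACE

Orientations are given as a rotation vector (axis times angle).
In Python, from station import ctrl gives the robot as it stands. The module is installed in compiled form; this text tells all that it offers.
- The arm moves only by the shell command python3 -m creep 'ROWS' [FORCE]. ROWS is JSON, a list of rows, each an object with "hand": the opening, from 0 (shut) to 1 (fully open); "translation": the shift along the tool's x, y, z in cm, a list of three; "delta_rot": the turn, a rotation vector about the tool's x, y, z in degrees, a list of three. A call has 1 to 8 rows; each row shifts and turns the commanded pose from where the row before left it, along the tool's axes as they then stand; what a row does not reach is not made up. A row lasts 1/8 s, in which the tool goes at most 62.5 mm and 10.7 degrees, less where a joint would pass 70% of its speed; a pose out of reach is approached as far as the arm can. A call with a gripper value outside its range is refused whole. The fingers move at their own pace and stop on an object; FORCE is the grip in N (left out, the last holds). Time passes only in rows, so rows that do not move let the fingers close. It gives the time, the measured TCP pose, the force and the opening at its end, in the units of the state.
- ctrl.get_obs(): the state, without advancing time (a new reading comes with each control period).
- ctrl.get_image(name): name is "side" or "top" or "wrist"; returns (picture, depth): 400x640x3 uint8, red, green, blue; 400x640 float32, m along the optical axis (not along the pixel's ray), 0 where there is no reading.
- ctrl.calibration(name): a dict with "fx", "fy", "cx", "cy" (pixels), "dist" ([k1, k2, p1, p2, k3] as OpenCV has them; the pictures are not rectified), "T" (4x4, takes a point from camera to world coordinates). Camera axes: x right, y up, looking along -z (the intrinsics and any distortion apply to the point x, -y, -z); pixel columns grow to the right and rows downward; lengths in m; the calibration is good to about 2 mm. A picture is of the moment at which its call begins: read the wrist's pose just before it. calibration takes no time and is no camera call; for the wrist camera it gives the pose at the moment of the call.
- ctrl.finish_job(): hands the job in, once; it reports no verdict.
The state is a dict: "t": time; "q": joint angles; "dq": joint speeds; "effort": joint torques, N m; "tool_pos": TCP position; "tool_rot": TCP orientation; "contact_force": force on the tool from outside, world axes, zero at the start; "wrist_torque": the same for the moment, N m; "opening": finger opening in m.
Only numpy, scipy, OpenCV 4.12 (cv2) and the standard library are available. Lean on these libraries where they do the work, as an engineer would, in place of code of your own. Each camera call takes 0.05 s, during which the arm holds its last target.

## Working session

There is one attempt and no reset: what is moved stays moved. The work goes in short steps, Python scripts to look and compute and a shell command to move; the robot and the scene stay as the last step left them, time stands still between calls to the robot, and variables do not carry over. Pictures are saved under pics/ and viewed, and the job is handed in when it is done.

```bash
mkdir -p pics
python3 - <<'E'
from station import ctrl
import cv2
o=ctrl.get_obs(); print(o['t'],o['tool_pos'],o['tool_rot'],o['opening'])
for n in ("top","side"):
    p,d=ctrl.get_image(n); cv2.imwrite(f"pics/{n}0.png",p[:,:,::-1]); c=ctrl.calibration(n); print(n,c)
    import numpy as np; np.savez(f"{n}0.npz",p=p,d=d)
E
```

```text
0.0 [ 0.19934228 -0.59172629  0.23805621] [-3.09820044e+00 -5.07656565e-01  1.54970163e-04] 0.08532270037417745
top {'fx': 471.33528506841657, 'fy': 471.33528506841657, 'cx': 312.2382496553873, 'cy': 200.13441940525675, 'dist': array([-0.11980195,  0.        ,  0.        ,  0.        ,  0.        ]), 'T': array([[ 0.11495285,  0.97277623, -0.20122687,  0.36610617],
       [-0.99336721,  0.11201375, -0.0259711 , -0.00790878],
       [-0.00272389,  0.20287762,  0.97920031,  1.13868686],
       [ 0.        ,  0.        ,  0.        ,  1.        ]])}
side {'fx': 363.60266028992885, 'fy': 363.60266028992885, 'cx': 319.8421687482494, 'cy': 201.31944081824145, 'dist': array([-0.04398458,  0.        ,  0.        ,  0.        ,  0.        ]), 'T': array([[-0.99865589,  0.03769154, -0.03557742,  0.5243158 ],
       [-0.05173648, -0.68357553,  0.72804384,  0.61875397],
       [ 0.00312124,  0.72890593,  0.68460676,  0.64799166],
       [ 0.        ,  0.        ,  0.        ,  1.        ]])}
```

View pics/top0.png

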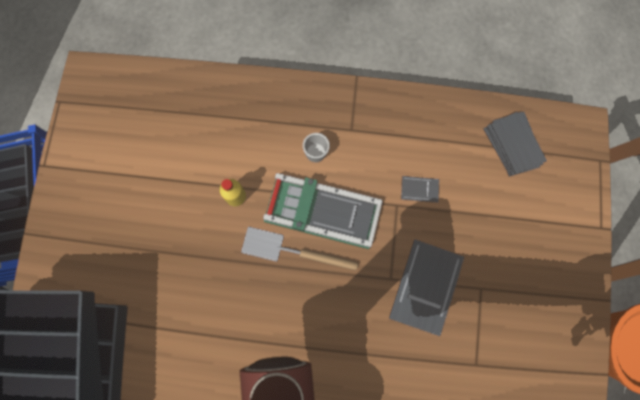

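View pics/side0.png

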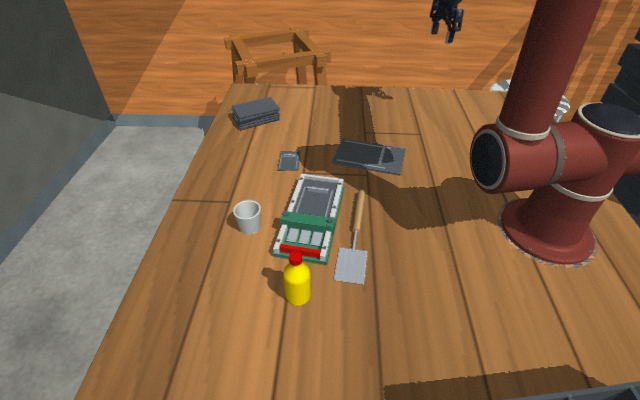

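Seen in the top view: lid-like things are the one in the dock (335,213), a small one (419,188), a large one (427,287) and a dark stack (515,143). The dock's end stop is at (275,195), the bottle at (231,190), the cup at (316,146) and the scraper at (300,250). The middle-sized lid is the one in the dock, which fits the description. I'll check it in a close crop.

Run:
```python
import numpy as np,cv2
p=np.load('top0.npz')['p'][:,:,::-1]; d=np.load('top0.npz')['d']
c=cv2.resize(p[160:260,250:400],None,fx=5.3,fy=5.3,interpolation=cv2.INTER_CUBIC); cv2.imwrite('pics/c0.png',c)
p=np.load('side0.npz')['p'][:,:,::-1]
c=cv2.resize(p[165:275,260:360],None,fx=5.4,fy=5.4,interpolation=cv2.INTER_CUBIC); cv2.imwrite('pics/c1.png',c)
```

```text
(no output)
```

View pics/c0.png

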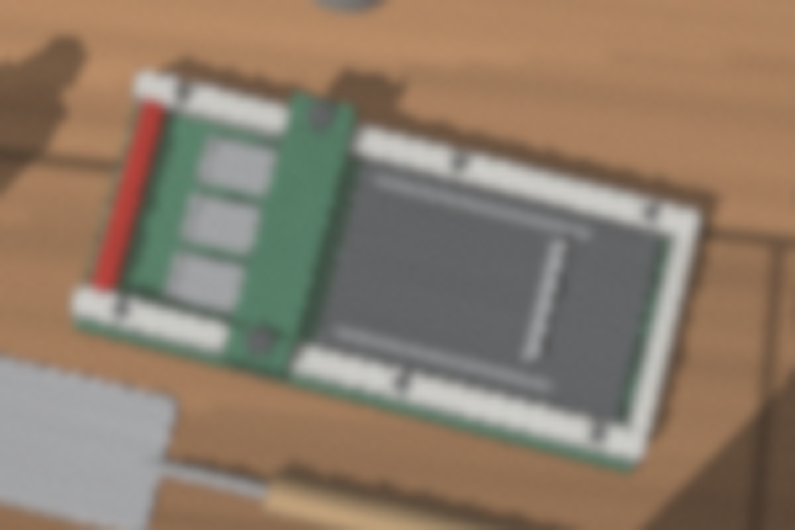

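View pics/c1.png

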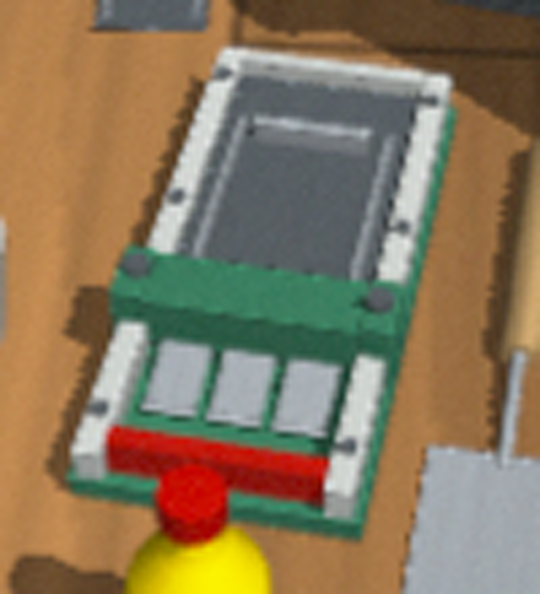

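```bash
cat > h.py <<'E'
import numpy as np,cv2
from station import ctrl
def ray(n,uv,cal=None):
    c=cal or ctrl.calibration(n); K=np.array([[c['fx'],0,c['cx']],[0,c['fy'],c['cy']],[0,0,1.]])
    q=cv2.undistortPoints(np.array(uv,float).reshape(-1,1,2),K,np.array(c['dist'])).reshape(-1,2)
    T=c['T']; v=np.c_[q[:,0],-q[:,1],-np.ones(len(q))]@T[:3,:3].T
    return T[:3,3],v
def onz(n,uv,z,cal=None):
    o,v=ray(n,uv,cal); return o+v*((z-o[2])/v[:,2])[:,None]
E
python3 - <<'E'
from h import *
def rep(n,off,s,pts,z):
    uv=(np.array(pts,float)+.5)/s-.5+np.array(off); return onz(n,uv,z)
np.set_printoptions(precision=4,suppress=True)
W=rep('top',(250,160),5.3,[(138,75),(703,207),(640,462),(75,308)],.032); print('white top',W)
W=rep('side',(260,165),5.4,[(70,475),(222,50),(452,80),(345,510)],.032); print('white side',W)
print('lens',np.linalg.norm(np.diff(np.r_[W,W[:1]],axis=0),axis=1))
R=rep('top',(250,160),5.3,[(558,240),(530,360)],.040); print('ridge',R,R.mean(0),np.linalg.norm(R[0]-R[1]))
R=rep('side',(260,165),5.4,[(250,122),(372,132)],.040); print('ridge s',R,R.mean(0),np.linalg.norm(R[0]-R[1]))
R=rep('top',(250,160),5.3,[(295,95),(355,105),(290,375),(228,355)],.050); print('bridge',R,R.mean(0))
R=rep('side',(260,165),5.4,[(113,290),(365,325),(400,288),(130,250)],.050); print('bridge s',R,R.mean(0))
E
```

```text
white top [[ 0.6484  0.1173  0.032 ]
 [ 0.6164 -0.1454  0.032 ]
 [ 0.4977 -0.1275  0.032 ]
 [ 0.5378  0.1314  0.032 ]]
white side [[ 0.6497  0.1303  0.032 ]
 [ 0.6133 -0.1413  0.032 ]
 [ 0.4987 -0.1243  0.032 ]
 [ 0.5394  0.1417  0.032 ]]
lens [0.274  0.1159 0.2691 0.1109]
ridge [[ 0.592  -0.0808  0.04  ]
 [ 0.5365 -0.0737  0.04  ]] [ 0.5643 -0.0773  0.04  ] 0.05595278191349504
ridge s [[ 0.5941 -0.0784  0.04  ]
 [ 0.5364 -0.0744  0.04  ]] [ 0.5653 -0.0764  0.04  ] 0.05786181184034471
bridge [[0.6426 0.0438 0.05  ]
 [0.6411 0.0165 0.05  ]
 [0.5163 0.031  0.05  ]
 [0.522  0.0592 0.05  ]] [0.5805 0.0376 0.05  ]
bridge s [[0.6423 0.0445 0.05  ]
 [0.5349 0.0589 0.05  ]
 [0.5209 0.0366 0.05  ]
 [0.6381 0.0201 0.05  ]] [0.5841 0.04   0.05  ]
```

The crop confirms the choice: the middle-sized lid lies on the bed, with its ridge in the right half of crop c0 at about (545,300). Both views agree to 1–3 mm. Ridge centre is about (0.565, -0.077) and measures 56 mm wide as given. The dock x axis is at about 82.2°. That puts the pad at about (0.5615, -0.1006). I'll turn the tool 63.6° first and shut the fingers.

```bash
python3 -m creep '[{"hand":0,"translation":[0,0,0],"delta_rot":[0,0,-10.6]},{"hand":0,"translation":[0,0,0],"delta_rot":[0,0,-10.6]},{"hand":0,"translation":[0,0,0],"delta_rot":[0,0,-10.6]},{"hand":0,"translation":[0,0,0],"delta_rot":[0,0,-10.6]},{"hand":0,"translation":[0,0,0],"delta_rot":[0,0,-10.6]},{"hand":0,"translation":[0,0,0],"delta_rot":[0,0,-10.6]}]' 60
cat >> h.py <<'E'
from scipy.spatial.transform import Rotation as Ro
def rel(target):
    o=ctrl.get_obs(); R=Ro.from_rotvec(o['tool_rot']).as_matrix()
    print('t',o['t'],'pos',o['tool_pos'].round(4),'F',np.round(o['contact_force'],1),'open',round(o['opening'],4))
    print('xang',np.degrees(np.arctan2(R[1,0],R[0,0])).round(2),'z',R[:,2].round(4))
    print('tool cm',(R.T@(np.array(target)-o['tool_pos'])*100).round(2))
E
python3 -c "
from h import *
rel([0.5615,-0.1006,0.10])"
```

```text
t: 0.85
tool_pos: [0.1994, -0.592, 0.2386]
tool_rot: [-2.36, -2.072, -0.001]
contact_force: [-0.3, -1.2, -0.2]
opening: -0.0004
t 0.85 pos [ 0.1994 -0.592   0.2386] F [-0.3 -1.2 -0.2] open -0.0004
xang 82.56 z [-3.0e-04  1.2e-03 -1.0e+00]
tool cm [53.39 29.55 13.91]
```

```bash
python3 -m creep '[{"hand":0,"translation":[4.4,2.5,0],"delta_rot":[0,0,0]},{"hand":0,"translation":[4.4,2.5,0],"delta_rot":[0,0,0]},{"hand":0,"translation":[4.4,2.5,0],"delta_rot":[0,0,0]},{"hand":0,"translation":[4.4,2.5,0],"delta_rot":[0,0,0]},{"hand":0,"translation":[4.4,2.5,0],"delta_rot":[0,0,0]},{"hand":0,"translation":[4.4,2.5,0],"delta_rot":[0,0,0]}]'
python3 -m creep '[{"hand":0,"translation":[4.4,2.4,1.5],"delta_rot":[0,0,0]},{"hand":0,"translation":[4.4,2.4,1.5],"delta_rot":[0,0,0]},{"hand":0,"translation":[4.4,2.4,1.5],"delta_rot":[0,0,0]},{"hand":0,"translation":[4.4,2.4,1.5],"delta_rot":[0,0,0]},{"hand":0,"translation":[4.4,2.4,1.5],"delta_rot":[0,0,0]},{"hand":0,"translation":[0,0,0],"delta_rot":[0,0,0]}]'
python3 - <<'E'
from h import *
rel([0.5615,-0.1006,0.10])
cal=ctrl.calibration('wrist'); p,d=ctrl.get_image('wrist'); cv2.imwrite('pics/w1.png',p[:,:,::-1]); np.savez('w1.npz',p=p,d=d,cal=np.array(cal,dtype=object))
E
```

```text
t: 1.6
tool_pos: [0.3845, -0.3494, 0.2388]
tool_rot: [-2.367, -2.065, -0.0]
contact_force: [0.8, -0.9, -0.6]
opening: -0.0
t: 2.35
tool_pos: [0.5325, -0.1463, 0.162]
tool_rot: [-2.36, -2.068, 0.002]
contact_force: [0.1, -0.6, 0.3]
opening: 0.0
t 2.35 pos [ 0.5325 -0.1463  0.162 ] F [ 0.1 -0.6  0.3] open 0.0
xang 82.47 z [-0.0035  0.002  -1.    ]
tool cm [4.9  2.29 6.2 ]
```

View pics/w1.png

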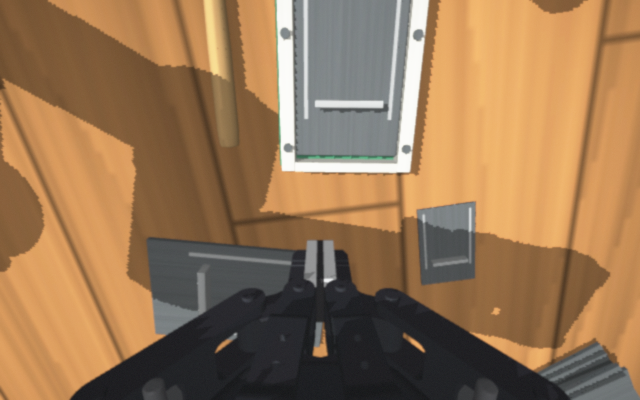

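The wrist view shows the dock with the ridge from (316,104) to (383,104), the rear wall corners at (282,172) and (411,172), and the shut fingers at (320,265).

Run:
```python
from h import *
np.set_printoptions(precision=4,suppress=True)
z=np.load('w1.npz',allow_pickle=True); cal=z['cal'].item(); p=z['p'].astype(int); 
# ridge mask: bright pixels inside lid region
m=(p.min(2)>190).astype(np.uint8); m[:, :310]=0; m[:,388:]=0; m[:95]=0; m[115:]=0
ys,xs=np.nonzero(m); print(xs.min(),xs.max(),ys.min(),ys.max())
r=cv2.minAreaRect(np.c_[xs,ys].astype(np.float32)); print(r)
R=onz('wrist',[(xs.min()-.5,ys[xs<xs.min()+4].mean()),(xs.max()+.5,ys[xs>xs.max()-4].mean())],.040,cal); print(R,R.mean(0),np.linalg.norm(R[0]-R[1]),np.degrees(np.arctan2(*(R[1]-R[0])[1::-1]))-90)
W=onz('wrist',[(282,172),(411,172),(294,165),(404,157)],.032,cal); print(W,W[:2].mean(0))
L=onz('wrist',[(278,2),(282,172),(429,2),(411,172)],.032,cal); print(np.degrees(np.arctan2((L[0]-L[1])[1],(L[0]-L[1])[0])),np.degrees(np.arctan2((L[2]-L[3])[1],(L[2]-L[3])[0])))
```

```text
315 382 100 107
((348.4993896484375, 103.53507995605469), (67.07740020751953, 6.244653224945068), 1.005086064338684)
[[ 0.5377 -0.0745  0.04  ]
 [ 0.5925 -0.0822  0.04  ]] [ 0.5651 -0.0783  0.04  ] 0.055415684657550875 -97.98187907272087
[[ 0.5002 -0.1301  0.032 ]
 [ 0.6158 -0.1451  0.032 ]
 [ 0.512  -0.1251  0.032 ]
 [ 0.6101 -0.1305  0.032 ]] [ 0.558  -0.1376  0.032 ]
81.53389088961174 82.26513007603869
```

```bash
python3 -m creep '[{"hand":0,"translation":[2.4,1.1,1.8],"delta_rot":[0,0,0]},{"hand":0,"translation":[2.4,1.1,1.8],"delta_rot":[0,0,0]},{"hand":0,"translation":[0.1,0.1,3],"delta_rot":[0,0,0]},{"hand":0,"translation":[0,0,3],"delta_rot":[0,0,0]},{"hand":0,"translation":[0,0,2],"delta_rot":[0,0,0]},{"hand":0,"translation":[0,0,0],"delta_rot":[0,0,0]}]'
python3 - <<'E'
from h import *
rel([0.5617,-0.1005,0.020])
p,d=ctrl.get_image('side'); cv2.imwrite('pics/s2.png',cv2.resize(p[120:270,230:400,::-1],None,fx=4,fy=4,interpolation=cv2.INTER_CUBIC))
E
```

```text
t: 3.15
tool_pos: [0.5605, -0.1043, 0.0467]
tool_rot: [-2.366, -2.062, 0.003]
contact_force: [0.6, -0.3, 0.1]
opening: -0.0002
t 3.15 pos [ 0.5605 -0.1043  0.0467] F [ 0.6 -0.3  0.1] open -0.0002
xang 82.14 z [-3.3e-03  9.0e-04 -1.0e+00]
tool cm [0.4  0.07 2.67]
```

View pics/s2.png

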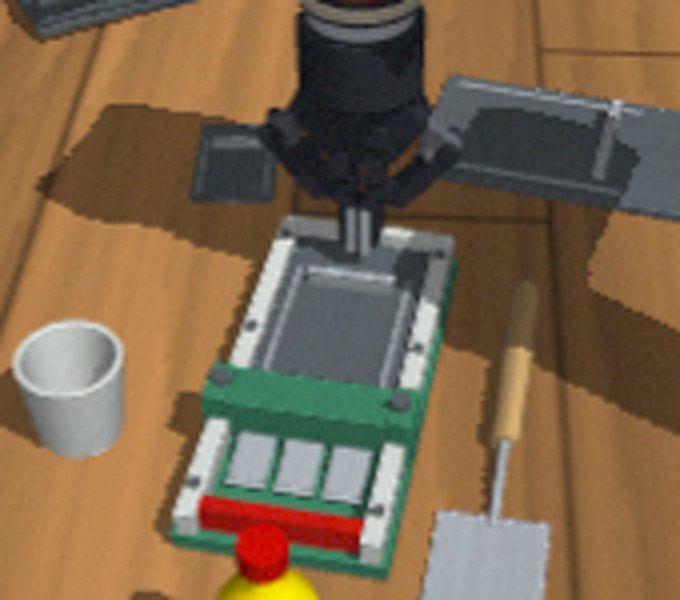

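The side view shows the shut fingers at crop (357,250), behind the ridge (from 305 to 408, about 275) and near the middle of the channel. Now I'll go down slowly to contact.

```bash
python3 -m creep '[{"hand":0,"translation":[0.4,0.1,1.0],"delta_rot":[0,0,0]},{"hand":0,"translation":[0,0,1.0],"delta_rot":[0,0,0]},{"hand":0,"translation":[0,0,0.4],"delta_rot":[0,0,0]},{"hand":0,"translation":[0,0,0],"delta_rot":[0,0,0]}]'
python3 -m creep '[{"hand":0,"translation":[0,0,0.3],"delta_rot":[0,0,0]},{"hand":0,"translation":[0,0,0.3],"delta_rot":[0,0,0]},{"hand":0,"translation":[0,0,0],"delta_rot":[0,0,0]}]'
python3 -c "
from h import *
rel([0.5617,-0.1005,0.011])"
```

```text
t: 3.7
tool_pos: [0.5652, -0.1003, 0.027]
tool_rot: [2.365, 2.065, 0.002]
contact_force: [-3.2, 1.4, 13.0]
opening: -0.0001
t: 4.08
tool_pos: [0.5664, -0.1006, 0.0268]
tool_rot: [2.365, 2.066, 0.001]
contact_force: [-18.0, 4.5, 44.3]
opening: 0.0
t 4.075 pos [ 0.5664 -0.1006  0.0268] F [-18.    4.5  44.3] open 0.0
xang 82.27 z [ 1.5e-03 -7.0e-04 -1.0e+00]
tool cm [-0.05 -0.47  1.58]
```

Contact came 7 mm earlier than expected, and hard, with a sideways force. I'll back off and look.

```bash
python3 -m creep '[{"hand":0,"translation":[0,0,-0.6],"delta_rot":[0,0,0]},{"hand":0,"translation":[0,0,-0.3],"delta_rot":[0,0,0]},{"hand":0,"translation":[0,0,0],"delta_rot":[0,0,0]}]'
python3 - <<'E'
from h import *
rel([0.5617,-0.1005,0.020])
p,d=ctrl.get_image('side'); cv2.imwrite('pics/s3.png',cv2.resize(p[120:230,270:370,::-1],None,fx=5.4,fy=5.4,interpolation=cv2.INTER_CUBIC))
p,d=ctrl.get_image('wrist'); cv2.imwrite('pics/w3.png',p[:,:,::-1]); print(ctrl.get_obs()['q'])
p,d=ctrl.get_image('top'); cv2.imwrite('pics/t3.png',cv2.resize(p[150:260,270:400,::-1],None,fx=5.4,fy=5.4,interpolation=cv2.INTER_CUBIC))
E
```

```text
t: 4.45
tool_pos: [0.5662, -0.1006, 0.03]
tool_rot: [2.363, 2.062, 0.006]
contact_force: [2.1, 1.0, 5.9]
opening: -0.0001
t 4.45 pos [ 0.5662 -0.1006  0.03  ] F [2.1 1.  5.9] open -0.0001
xang 82.22 z [ 0.0061 -0.0015 -1.    ]
tool cm [-0.05 -0.45  0.99]
[-3.05494208e-01  1.54621669e-01  1.87928042e+00  4.87582378e-04
  1.10163953e+00 -1.69872395e-01]
```

View pics/s3.png

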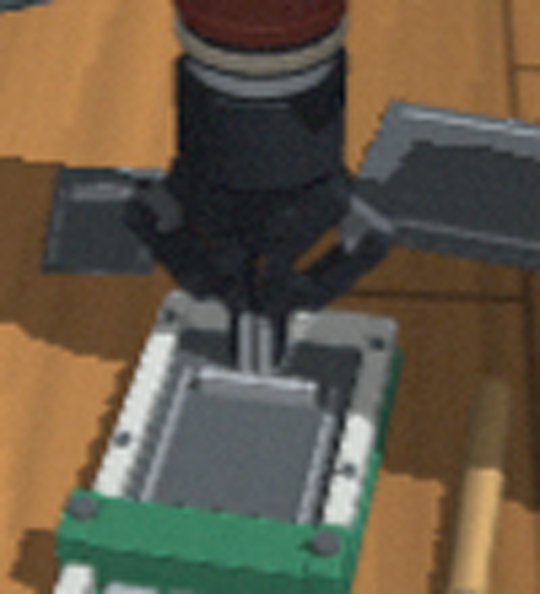

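View pics/w3.png

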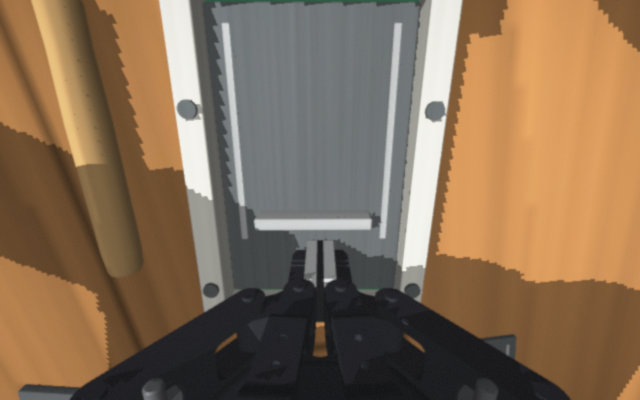

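View pics/t3.png

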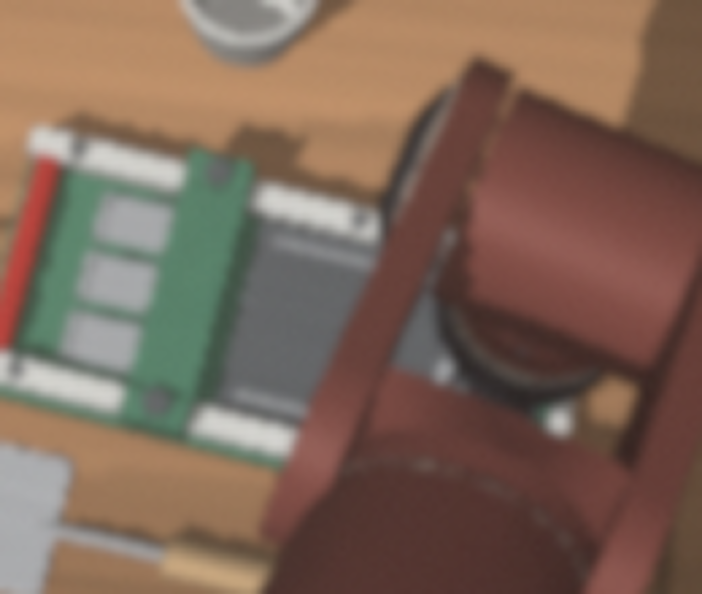

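The contact stiffness is too high for the raised bed alone, so either the lid is already pressed down or something else is blocking. I'll check heights using wrist depth, on the lid top, the wall top and the fingertips.

Run:
```python
from h import *
np.set_printoptions(precision=4,suppress=True)
def hz(cal,d,uv,k=3):
    u,v=uv; dd=np.median(d[v-k:v+k+1,u-k:u+k+1]); 
    o,r=ray('wrist',[uv],cal); return (o+r[0]*dd)
cal=ctrl.calibration('wrist'); p,d=ctrl.get_image('wrist')
for uv in [(320,60),(320,120),(320,180),(265,265),(375,265),(310,223),(185,150),(440,60),(205,230),(415,240),(540,230),(313,262)]: print(uv,hz(cal,d,uv))
z=np.load('w1.npz',allow_pickle=True); c1=z['cal'].item()
print('before')
for uv in [(345,70),(345,50),(345,130),(287,100),(413,100),(500,120),(345,167)]: print(uv,hz(c1,z['d'],uv,2))
print(ctrl.get_obs()['contact_force'],ctrl.get_obs()['tool_pos'])
```

```text
(320, 60) [ 0.5795 -0.0072  0.0212]
(320, 120) [ 0.5761 -0.0324  0.0215]
(320, 180) [ 0.5722 -0.061   0.0215]
(265, 265) [ 0.5362 -0.1044  0.0217]
(375, 265) [ 0.5954 -0.1128  0.0215]
(310, 223) [ 0.5651 -0.0778  0.0334]
(185, 150) [ 0.5155 -0.0362  0.0318]
(440, 60) [ 0.6272 -0.0145  0.0319]
(205, 230) [ 0.5143 -0.0752  0.0319]
(415, 240) [ 0.6146 -0.0946  0.0319]
(540, 230) [ 0.6987 -0.1164  0.    ]
(313, 262) [ 0.5648 -0.0911  0.0464]
before
(345, 70) [ 0.5659 -0.0521  0.0279]
(345, 50) [ 0.5674 -0.0372  0.0278]
(345, 130) [ 0.5608 -0.1007  0.028 ]
(287, 100) [ 0.515  -0.0692  0.0321]
(413, 100) [ 0.6195 -0.0829  0.0321]
(500, 120) [ 0.7104 -0.1141  0.0002]
(345, 167) [ 0.5572 -0.1328  0.0319]
[1.5911 0.3734 7.0999] [ 0.5662 -0.1006  0.0297]
```

Nothing is wrong. The fingertips are below the TCP, so contact is at TCP z = 36 mm and flush at 27 mm; I had the sign reversed. The lid top has gone from 28 to 21.5 mm and the ridge hasn't moved. The tips are 4.5 mm off the lid's midline, so I'll lift, recentre and press again.

```bash
python3 -m creep '[{"hand":0,"translation":[0,0,-1.0],"delta_rot":[0,0,0]},{"hand":0,"translation":[0,0,-0.6],"delta_rot":[0,0,0]},{"hand":0,"translation":[0.2,-0.45,0],"delta_rot":[0,0,0]},{"hand":0,"translation":[0,0,0],"delta_rot":[0,0,0]},{"hand":0,"translation":[0,0,0],"delta_rot":[0,0,0]}]'
python3 - <<'E'
from h import *
rel([0.5617,-0.1005,0.028])
E
```

```text
t: 5.28
tool_pos: [0.5587, -0.0973, 0.0426]
tool_rot: [-2.366, -2.065, 0.001]
contact_force: [-0.1, 0.1, -0.0]
opening: 0.0001
t 5.275 pos [ 0.5587 -0.0973  0.0426] F [-0.1  0.1 -0. ] open 0.0001
xang 82.21 z [-1.3e-03  4.0e-04 -1.0e+00]
tool cm [-0.28  0.35  1.46]
```

```bash
python3 -m creep '[{"hand":0,"translation":[0,0.35,0],"delta_rot":[0,0,0]},{"hand":0,"translation":[0,0,0],"delta_rot":[0,0,0]},{"hand":0,"translation":[0,0,0],"delta_rot":[0,0,0]}]'
python3 -m creep '[{"hand":0,"translation":[0,0,0.5],"delta_rot":[0,0,0]},{"hand":0,"translation":[0,0,0.5],"delta_rot":[0,0,0]},{"hand":0,"translation":[0,0,0.5],"delta_rot":[0,0,0]},{"hand":0,"translation":[0,0,0.4],"delta_rot":[0,0,0]},{"hand":0,"translation":[0,0,0],"delta_rot":[0,0,0]},{"hand":0,"translation":[0,0,0],"delta_rot":[0,0,0]}]'
python3 - <<'E'
from h import *
rel([0.5617,-0.1005,0.028])
E
```

```text
t: 5.65
tool_pos: [0.5629, -0.098, 0.0433]
tool_rot: [-2.367, -2.065, 0.0]
contact_force: [-0.4, 0.1, 0.9]
opening: -0.0004
t: 6.4
tool_pos: [0.5639, -0.0983, 0.027]
tool_rot: [2.366, 2.065, 0.001]
contact_force: [-6.3, 0.5, 15.0]
opening: -0.0002
t 6.4 pos [ 0.5639 -0.0983  0.027 ] F [-6.3  0.5 15. ] open -0.0002
xang 82.22 z [ 9.e-04 -4.e-04 -1.e+00]
tool cm [-0.25 -0.19 -0.1 ]
```

```bash
python3 -m creep '[{"hand":0,"translation":[0,0,0.3],"delta_rot":[0,0,0]},{"hand":0,"translation":[0,0,0],"delta_rot":[0,0,0]},{"hand":0,"translation":[0.5,0,0],"delta_rot":[0,0,0]},{"hand":0,"translation":[0.5,0,0],"delta_rot":[0,0,0]},{"hand":0,"translation":[0.5,0,0],"delta_rot":[0,0,0]}]'
python3 -m creep '[{"hand":0,"translation":[0.5,0,0],"delta_rot":[0,0,0]},{"hand":0,"translation":[0.5,0,0],"delta_rot":[0,0,0]},{"hand":0,"translation":[0,0,0],"delta_rot":[0,0,0]}]'
python3 - <<'E'
from h import *
rel([0.577,0.0018,0.027])
p,d=ctrl.get_image('side'); cv2.imwrite('pics/s4.png',cv2.resize(p[120:270,230:400,::-1],None,fx=4,fy=4,interpolation=cv2.INTER_CUBIC))
E
```

```text
t: 7.02
tool_pos: [0.5683, -0.0873, 0.0269]
tool_rot: [2.358, 2.06, -0.002]
contact_force: [-6.9, -9.1, 22.5]
opening: 0.0
t: 7.4
tool_pos: [0.5698, -0.0768, 0.027]
tool_rot: [2.359, 2.06, -0.0]
contact_force: [-6.2, -7.8, 22.9]
opening: 0.0002
t 7.4 pos [ 0.5698 -0.0768  0.027 ] F [-6.2 -7.8 22.9] open 0.0002
xang 82.27 z [ 0.0063 -0.0075 -1.    ]
tool cm [ 7.89 -0.35 -0.06]
```

View pics/s4.png

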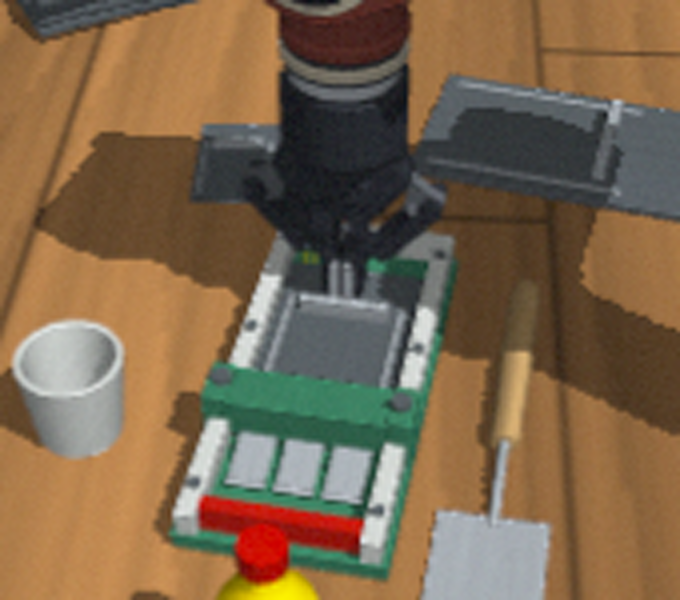

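The lid has moved forward with the tips: crop (340,295), ridge now nearer the bridge, green floor showing behind it. I'll ease off the sideways load a little and carry on.

```bash
python3 -m creep '[{"hand":0,"translation":[0.5,-0.1,0.05],"delta_rot":[0,0,0]},{"hand":0,"translation":[0.5,-0.1,0],"delta_rot":[0,0,0]},{"hand":0,"translation":[0.5,0,0],"delta_rot":[0,0,0]},{"hand":0,"translation":[0.5,0,0],"delta_rot":[0,0,0]}]'
python3 -m creep '[{"hand":0,"translation":[0.5,0,0],"delta_rot":[0,0,0]},{"hand":0,"translation":[0.5,0,0],"delta_rot":[0,0,0]},{"hand":0,"translation":[0.5,0,0],"delta_rot":[0,0,0]},{"hand":0,"translation":[0.5,0,0],"delta_rot":[0,0,0]}]'
python3 - <<'E'
from h import *
rel([0.577,0.0018,0.027])
E
```

```text
t: 7.95
tool_pos: [0.5725, -0.0566, 0.027]
tool_rot: [2.357, 2.058, 0.006]
contact_force: [-0.9, -8.0, 19.1]
opening: -0.0002
t: 8.45
tool_pos: [0.5753, -0.0367, 0.027]
tool_rot: [2.356, 2.058, 0.006]
contact_force: [-1.3, -10.5, 19.0]
opening: -0.0002
t 8.45 pos [ 0.5753 -0.0367  0.027 ] F [ -1.3 -10.5  19. ] open -0.0002
xang 82.25 z [ 0.0115 -0.0074 -0.9999]
tool cm [ 3.84 -0.35 -0.03]
```

```bash
python3 -m creep '[{"hand":0,"translation":[0.4,0,0.1],"delta_rot":[0,0,0]},{"hand":0,"translation":[0.5,0,0.1],"delta_rot":[0,0,0]},{"hand":0,"translation":[0.5,0,0],"delta_rot":[0,0,0]},{"hand":0,"translation":[0.5,0,0],"delta_rot":[0,0,0]}]'
python3 -m creep '[{"hand":0,"translation":[0.5,0,0],"delta_rot":[0,0,0]},{"hand":0,"translation":[0.5,0,0],"delta_rot":[0,0,0]},{"hand":0,"translation":[0.3,0,0],"delta_rot":[0,0,0]},{"hand":0,"translation":[0,0,0],"delta_rot":[0,0,0]}]'
python3 - <<'E'
from h import *
rel([0.577,0.0018,0.027])
p,d=ctrl.get_image('side'); cv2.imwrite('pics/s5.png',cv2.resize(p[120:270,230:400,::-1],None,fx=4,fy=4,interpolation=cv2.INTER_CUBIC))
p,d=ctrl.get_image('wrist'); cv2.imwrite('pics/w5.png',p[:,:,::-1])
E
```

```text
t: 8.95
tool_pos: [0.578, -0.0209, 0.0269]
tool_rot: [2.353, 2.056, -0.001]
contact_force: [-7.8, -18.7, 30.8]
opening: 0.0001
t: 9.45
tool_pos: [0.5801, -0.0067, 0.0269]
tool_rot: [2.355, 2.057, 0.003]
contact_force: [-6.1, -14.3, 30.6]
opening: 0.0001
t 9.45 pos [ 0.5801 -0.0067  0.0269] F [ -6.1 -14.3  30.6] open 0.0001
xang 82.27 z [ 0.0112 -0.0103 -0.9999]
tool cm [ 0.8  -0.42 -0.02]
```

View pics/s5.png

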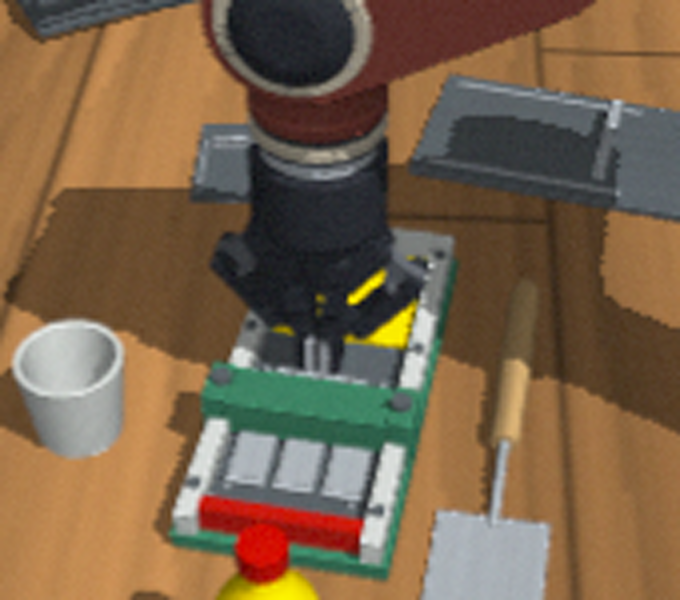

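View pics/w5.png

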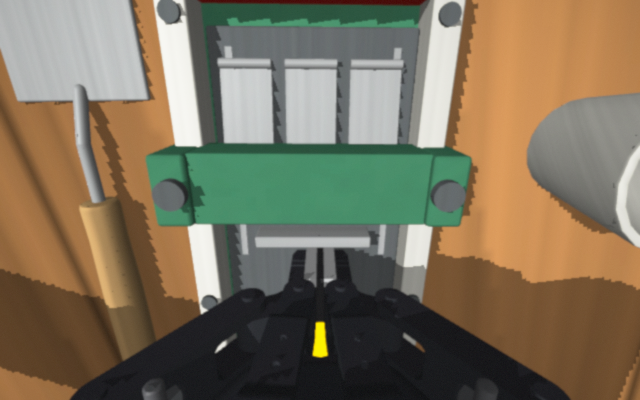

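The lid is now under the bridge and the three leaves. In the wrist view its front edge is at row 27 and the stop at about row 3, so roughly 10 mm remain. I'll push on to the stop.

```bash
python3 -m creep '[{"hand":0,"translation":[0.4,-0.1,0],"delta_rot":[0,0,0]},{"hand":0,"translation":[0.4,0,0],"delta_rot":[0,0,0]},{"hand":0,"translation":[0.2,0,0],"delta_rot":[0,0,0]},{"hand":0,"translation":[0,0,0],"delta_rot":[0,0,0]}]'
python3 - <<'E'
from h import *
rel([0.577,0.0018,0.027])
p,d=ctrl.get_image('wrist'); cv2.imwrite('pics/w6.png',p[:,:,::-1])
E
```

```text
t: 10.05
tool_pos: [0.5812, 0.0022, 0.0269]
tool_rot: [2.352, 2.055, 0.003]
contact_force: [-3.8, -18.2, 27.4]
opening: -0.0
t 10.05 pos [0.5812 0.0022 0.0269] F [ -3.8 -18.2  27.4] open -0.0
xang 82.29 z [ 0.0133 -0.0126 -0.9998]
tool cm [-0.1  -0.41 -0.01]
```

View pics/w6.png

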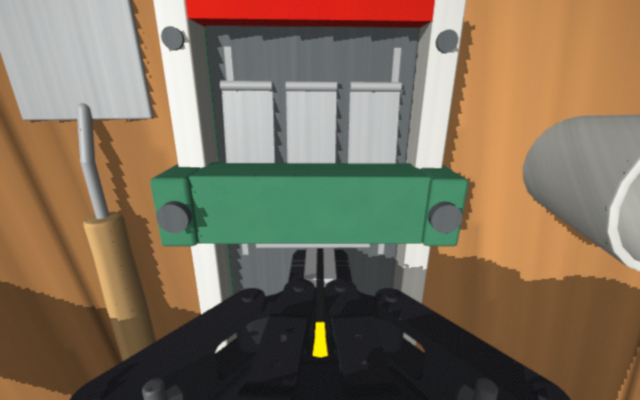

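The lid's front edge is now at or under the red stop (row 22). One more small push will show whether it is seated.

```bash
python3 -m creep '[{"hand":0,"translation":[0.2,0,0],"delta_rot":[0,0,0]},{"hand":0,"translation":[0.2,0,0],"delta_rot":[0,0,0]},{"hand":0,"translation":[0,0,0],"delta_rot":[0,0,0]}]'
python3 - <<'E'
from h import *
rel([0.577,0.0018,0.027])
p,d=ctrl.get_image('side'); cv2.imwrite('pics/s7.png',cv2.resize(p[120:270,230:400,::-1],None,fx=4,fy=4,interpolation=cv2.INTER_CUBIC))
E
```

```text
t: 10.48
tool_pos: [0.5813, 0.0024, 0.027]
tool_rot: [2.348, 2.053, -0.007]
contact_force: [-5.6, -31.1, 28.7]
opening: -0.0
t 10.475 pos [0.5813 0.0024 0.027 ] F [ -5.6 -31.1  28.7] open -0.0
xang 82.33 z [ 0.0115 -0.02   -0.9997]
tool cm [-0.12 -0.42 -0.01]
```

View pics/s7.png

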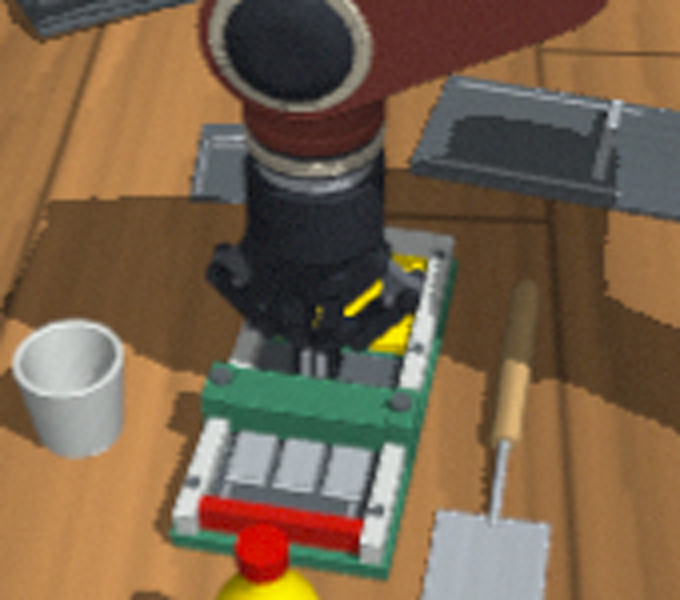

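The tips didn't move (0.2 mm) while the push rose from 18 to 31 N, so the lid is against the stop. Next: ease off the push and lift straight up.

```bash
python3 -m creep '[{"hand":0,"translation":[-0.3,0,-0.3],"delta_rot":[0,0,0]},{"hand":0,"translation":[-0.1,0,-0.7],"delta_rot":[0,0,0]},{"hand":0,"translation":[0,0,-1.0],"delta_rot":[0,0,0]},{"hand":0,"translation":[0,0,-2.0],"delta_rot":[0,0,0]},{"hand":0,"translation":[0,0,-3],"delta_rot":[0,0,0]},{"hand":0,"translation":[-2,0,-3],"delta_rot":[0,0,0]},{"hand":0,"translation":[-4,0,-3],"delta_rot":[0,0,0]},{"hand":0,"translation":[-4,0,0],"delta_rot":[0,0,0]}]'
python3 -m creep '[{"hand":0,"translation":[-4,0,0],"delta_rot":[0,0,0]},{"hand":0,"translation":[-4,0,0],"delta_rot":[0,0,0]},{"hand":0,"translation":[-4,0,0],"delta_rot":[0,0,0]},{"hand":0,"translation":[-4,0,0],"delta_rot":[0,0,0]},{"hand":0,"translation":[0,0,0],"delta_rot":[0,0,0]},{"hand":0,"translation":[0,0,0],"delta_rot":[0,0,0]}]'
python3 - <<'E'
from h import *
np.set_printoptions(precision=4,suppress=True)
rel([0.577,0.0018,0.027])
p,d=ctrl.get_image('side'); cv2.imwrite('pics/s8.png',cv2.resize(p[120:270,230:400,::-1],None,fx=4,fy=4,interpolation=cv2.INTER_CUBIC))
cal=ctrl.calibration('wrist'); p,d=ctrl.get_image('wrist'); cv2.imwrite('pics/w8.png',p[:,:,::-1]); np.savez('w8.npz',p=p,d=d,cal=np.array(cal,dtype=object))
p,d=ctrl.get_image('top'); cv2.imwrite('pics/t8.png',cv2.resize(p[120:270,200:400,::-1],None,fx=4,fy=4,interpolation=cv2.INTER_CUBIC))
E
```

```text
t: 11.52
tool_pos: [0.5629, -0.0916, 0.1529]
tool_rot: [2.361, 2.063, 0.007]
contact_force: [0.2, 0.1, 0.0]
opening: 0.0
t: 12.28
tool_pos: [0.5392, -0.2486, 0.1487]
tool_rot: [-2.367, -2.065, -0.001]
contact_force: [0.7, 0.1, 0.8]
opening: 0.0
t 12.275 pos [ 0.5392 -0.2486  0.1487] F [0.7 0.1 0.8] open 0.0
xang 82.21 z [ 0.0001  0.0008 -1.    ]
tool cm [25.31  0.36 12.19]
```

View pics/s8.png

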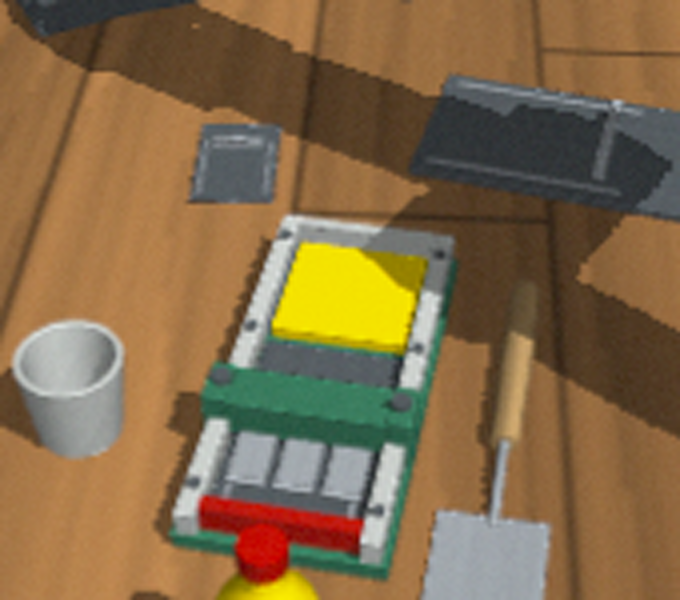

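View pics/w8.png

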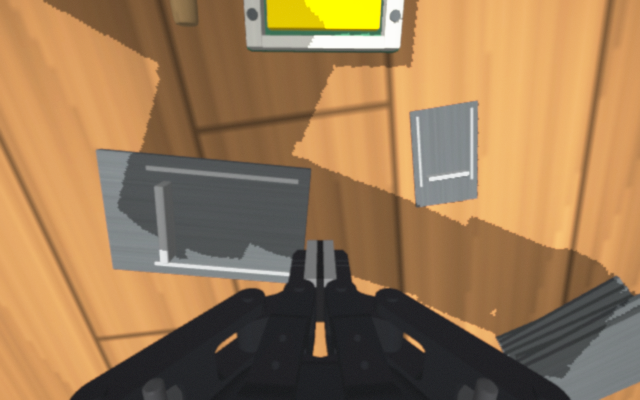

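View pics/t8.png

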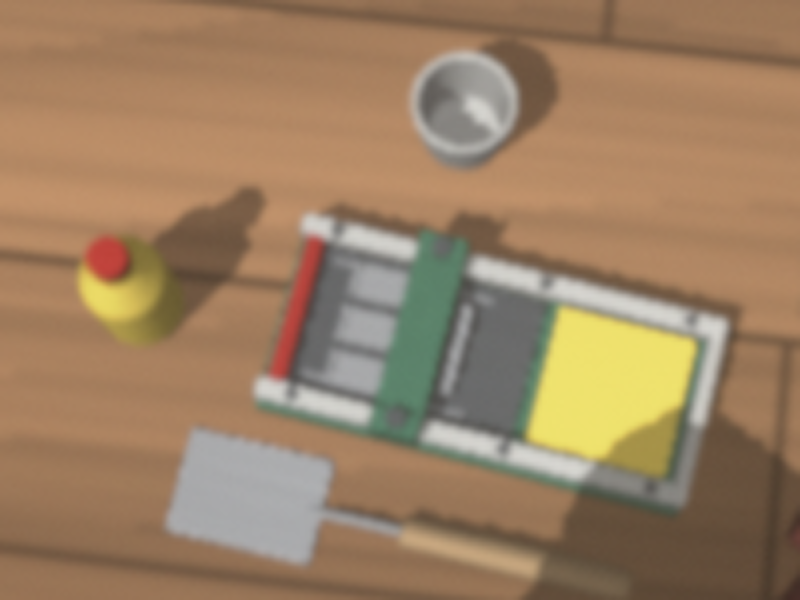

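The lid is home. In the top crop, its front edge meets the red stop at (300,310), the ridge is close behind the bridge at (455,350), and the yellow bed is clear of the lid's rear edge. I'll check the heights and whether anything else moved before handing in.

Run:
```python
from h import *
np.set_printoptions(precision=4,suppress=True)
z0=np.load('top0.npz'); c=ctrl.calibration('top'); p,d=ctrl.get_image('top')
def P(n,d,uv,k=1):
    u,v=map(int,uv); o,r=ray(n,[uv]); return o+r[0]*np.median(d[v-k:v+k+1,u-k:u+k+1])
f=lambda x,y:(round(200+x/4),round(120+y/4))
print('bed',P('top',d,f(610,370),3),'lid rear',P('top',d,f(505,365),2),'lid front',P('top',d,f(322,320)), 'wall',P('top',d,f(620,300),0))
R=onz('top',[(200+465/4,120+308/4),(200+448/4,120+395/4)],.031); print('ridge',R.mean(0))
E0=onz('top',[(200+553/4,120+305/4),(200+528/4,120+440/4)],.023).mean(0); print('bed front edge',E0)
# colour centroids before/after
for name,f2,roi in [('bottle',lambda a:(a[...,0]>140)&(a[...,2]<60),(170,215,210,250)),('scraper',lambda a:(a.min(-1)>125),(222,265,238,290)),('cup',lambda a:(a.max(-1)-a.min(-1)<25)&(a.min(-1)>100),(128,165,298,335))]:
    y0,y1,x0,x1=roi
    for q in (z0['p'],p):
        m=f2(q[y0:y1,x0:x1].astype(int)); ys,xs=np.nonzero(m); print(name,len(xs),(xs.mean()+x0).round(2),(ys.mean()+y0).round(2))
print(ctrl.get_obs()['contact_force'])
```

```text
bed [ 0.5774 -0.0767  0.0228] lid rear [ 0.5732 -0.0143  0.0198] lid front [0.5877 0.0997 0.0183] wall [ 0.3661 -0.0079  1.1387]
ridge [0.5756 0.0148 0.031 ]
bed front edge [ 0.5703 -0.0367  0.023 ]
bottle 69 227.12 184.26
bottle 45 227.87 184.09
scraper 1072 263.39 242.76
scraper 1090 263.4 242.73
cup 537 316.6 146.52
cup 536 316.56 146.51
[ 0.1752 -0.1171 -0.4177]
```

```bash
python3 -c "
from station import ctrl
print(ctrl.finish_job())"
```

```text
the job is handed in; nothing more can be done
None
```

The lid is home in the dock and the job is handed in at about 12.5 s. With shut fingertips I pressed it flush behind the ridge. I then slid it under the bridge and drag spring with 19 to 31 N down, until it met the red stop: the push rose from 18 to 31 N with no movement. Then I lifted off and moved clear.

**Last checks:**
- **Bed:** its top is at 22.8 mm, so it has popped up again.
- **Lid:** it lies flat, with its top at 18 to 20 mm (19 expected). Its front edge is at the stop.
- **Ridge:** it sits 52 mm ahead of the bed's front edge. Exact home would be 54 mm, so this is within the 6 mm allowed.
- **Robot:** touching nothing.
- **Cup and scraper:** not moved.
- **Oil bottle:** its colour check disagreed slightly, with a 0.75-pixel shift and fewer matching pixels. The arm was never near it, so I put that down to the colour mask.

**What went wrong:** my first press was 4.5 mm off the midline. It reached 44 N on the fingertips because I had the fingertip offset the wrong way round. The lid did not move, and I lifted, recentred and pressed again.

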